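# Lever open the tea chest

### The arm

A 7-joint arm with a two-finger parallel gripper is mounted at the origin on the work surface. World frame = base frame: x ahead of the robot, y to its left, z up, the work surface at z = 0. Lengths are in m, angles in rad, forces in N, time in s.
With the tool pointing down it reaches from about 0.4 to 0.925 m from the base axis. Payload 5.6 kg.
Tool frame: the origin (TCP) lies between the finger pads; the fingertips stand 17 mm ahead of it and the grasp point (between the pads) lies 2 mm behind it (finger_overhang is the z of the fingertips in the tool frame, in m); z points along the fingers, y is the line along which they close (so a half turn about z gives the same grasp; the last joint's range is limited). The gripper opens to 85 mm and grips with 20 to 120 N. Pads are 22 mm wide; open, the fingers measure 114 mm over their backs; the gripper's body (76 mm by 85 mm) begins 54 mm behind the grasp point. The pads swing forward as they close: fully open they stand 13 mm farther back than shut.
Start: joints at [-1.208, 0.468, -0.012, 1.603, 0.006, 1.071, -0.056], TCP at [0.257, 0.597, 0.248] pointing down, gripper open.
Joint ranges: [-2.53, 2.53], [-0.31, 2.02], [-1.57, 1.55], [0.28, 2.44], [-1.29, 4.43], [0.15, 1.84], [-2.92, 2.92]. Speed limits (rad/s): [2.57, 2.57, 3.14, 3.14, 3.14, 3.14, 3.14].

### API

Orientations are given as a unit quaternion [x, y, z, w].
In Python, from workcell import * gives the robot as it stands. The module is installed in compiled form; this text tells all that it offers.
- The arm moves only by the tool send_rows, never from a script. Its argument "rows" is a list of rows, each a list of 7 numbers: the turn, a rotation vector about the tool's x, y, z as a fraction of full scale, then the shift along the tool's x, y, z as a fraction of full scale, then the closure, from 0 (fully open) to 1 (shut). A call has 1 to 5 rows; each row is the pose to reach, as a shift and turn from the pose commanded when the call began, along the tool's axes at that moment; what a row does not reach only later rows make up. Full scale, the value 1, is 0.2 m for a shift and pi/2 rad for a turn. A row lasts 1/8 s, in which the tool goes at most 62.5 mm and 10.7 degrees, less where a joint would pass 70% of its speed; a pose out of reach is approached as far as the arm can. A call with a number of a shift or a turn outside -1 to 1 is refused whole. A call with a gripper value outside its range is refused whole. The fingers move at their own pace and stop on an object; "newtons" is the grip in N (left out, the last holds). Time passes only in rows, so rows that repeat a pose let the fingers close. It gives the time, the measured TCP pose, the force, the opening and the grip force at its end, in the units of the state.
- sense(): the state, without advancing time (a new reading comes with each control period).
- grab_frame(name): name is "scene" or "top" or "wrist"; returns a dict with "color" (480x640x3 uint8, blue, green, red), "mtx" (3x3 intrinsics, pixels), "R" (3x3) and "t" (3): a world point X has camera coordinates R X + t. Camera axes: x right, y down, z forward; pixel columns grow to the right and rows downward; lengths in m; the calibration is good to about 2 mm. A picture is of the moment at which its call begins. There is no depth.
- sign_off(): hands the job in; it is judged then, once.
The state is a dict: "clock": time; "q": joint angles; "joint_vel": joint speeds; "effort": joint torques, N m; "ee_pos": TCP position; "orientation": TCP orientation; "wrist_force": force on the tool from outside, world axes, zero at the start; "wrist_torque": the same for the moment, N m; "opening": finger opening in m; "gripper_force": force on a finger pad.
Only numpy, scipy, OpenCV 4.12 (cv2) and the standard library are available. Lean on these libraries where they do the work, as an engineer would, in place of code of your own. Each camera call takes 0.05 s, during which the arm holds its last target. There are 200 camera calls.

### The job

Open the tea chest with the flat-bladed knife: take the knife out of its rack, where it stands on edge, lay it down flat on the counter and let go, then take it again by the handle so that its blade is level. Slip the blade into the slot under the front of the chest's lid, lever the lid up with it and swing the lid right back until it stands upright or beyond, then lay the knife flat on the counter again. Leave everything else where it stands.

Things in the scene. Friction and masses are not known exactly. Their poses are not given: they have to be found in the camera images.
- knife: Flat-bladed knife, 175 mm, 80 g. Dark handle 110 x 26 wide x 16 thick, bevelled: its narrow sides are flats 8 mm wide. Origin: middle of the handle; x runs to the blade, y is the thickness (across the blade's flat), z the width. It starts on edge in a rack slot, origin 33 mm above the counter. Lying flat, either side up, its origin is 8 mm up. Leaning over 25 degrees it falls flat.
- knife_tip (a point): Middle of the tip of the knife's blade, 120 mm along x from the knife's origin. The straight steel blade is 65 mm long (from the handle's end at x = 55 mm), 20 wide, 3 thick, in the middle of the handle's thickness. The knife balances near x = 25 mm and can stand on edge. Axes as the knife's.
- rack: Fixed wooden rack, 140 (x) x 170 (y) mm, 38 tall: 6 mm base plate and two notched bars, 12 mm thick, at x = -45 and +45; between them the handles can be gripped. Slots 18 mm wide run along x at y = -40 and +40, floors 20 mm above the counter. One holds the knife, one the paddle, working ends to +x. Origin: centre of the underside, z up.
- chest: Fixed wooden tea chest, 130 mm deep (x), 170 mm wide (y), 65 mm tall, walls 8 mm, holding tea packets that reach 38 mm above the counter. Its front, at x = -65 mm, faces roughly the robot. Origin: centre of the underside; z up. Two brass hinges show at the back of its lid; a thin brass strip on the lid's front edge lies just above the slot.
- slot (a point): Middle of the slot mouth in the chest's front face, 55 mm above the counter. The slot is 8 mm high (51 to 59 mm above the counter), 64 mm wide and runs along +x of the chest through the 8 mm front wall into the chest; its ceiling is the underside of the closed lid. Axes as the chest's.
- lid_hinge (a point): Middle of the lid's hinge line, which is level along the chest's y, 65 mm above the counter and 122 mm behind the front face (57 mm behind the chest's middle). Axes as the chest's.
- lid (a joint): Angle of the chest's lid: 0 closed, 1.57 upright, 1.85 at its stop. A flat wooden board, 122 mm from hinge to front edge, 152 wide, 6 thick; closed, its top is level with the chest's rim and its front edge with the front face. The hinge is stiff: about 2 N at the front edge lifts it, and it stays where it is left.
- paddle: Wooden utensil with the same handle as the knife but a thick (12 mm) round wooden end instead of a blade; stands in the other slot of the rack. Origin: centre of its handle, x towards the round end. Not needed.
- jar: Glass jar with a wooden cap, 76 mm across, 110 mm tall, on the counter. Origin: centre of its underside. Not needed.
- mug: White mug, 80 mm across, 90 mm tall. Origin: centre of its underside. Not needed.
- mill: Dark wooden pepper mill, 52 mm across, 160 mm tall. Origin: centre of its underside. Not needed.
- bowl: Blue ceramic bowl, 120 mm across, 50 mm tall. Origin: centre of its underside. Not needed.
- saucer: White saucer, 100 mm across, 16 mm tall. Origin: centre of its underside. Not needed.
- tin: Plain metal can, 66 mm across, 85 mm tall. Origin: centre of its underside. Not needed.
There are look-alikes about, which are no part of the job. Leave any red or turquoise look-alike of the rack alone.

How it is judged:
By the outcome, as a careful person would: the job done as asked, in the order asked, and still so for the second after the job is handed in, with the robot touching nothing.
It also fails if it takes over 64 s, if anything falls off the work surface, if the arm or the gripper's body presses on something with over 40 N, if the wrist force passes 120 N, or if a joint passes its speed limit or range.

## Working session

There is one attempt and no reset: what is moved stays moved. The work goes in short steps, Python scripts to look and compute and a tool call to move; the robot and the scene stay as the last step left them, time stands still between calls to the robot, and variables do not carry over. Pictures are saved under pics/ and viewed, at most 10 in all, crops included, and the job is handed in when it is done.

Besides the shell and the picture viewer there is one more tool, called after ">>>" in YAML: its name, and indented under it one key for each argument. send_rows: Moves the arm, as the interface text tells. Shift numbers are shares of 0.2 m and turn numbers shares of pi/2 rad, none past 1 either way. Its arguments: {"type":"object","properties":{"rows":{"type":"array"},"newtons":{"type":"number"}},"required":["rows"]}

```bash
mkdir -p pics
python3 - <<'E'
from workcell import *
import cv2,numpy as np,pickle
s=sense();print({k:np.round(v,3).tolist() for k,v in s.items()})
for n in("scene","top"):
    f=grab_frame(n);cv2.imwrite(f"pics/{n}0.png",f["color"]);pickle.dump(f,open(f"{n}0.pkl","wb"))
    print(n,f["mtx"].round(1).tolist(),(-f["R"].T@f["t"]).round(3),f["R"].round(2).tolist())
E
```

```text
{'clock': 0.0, 'q': [-1.208, 0.468, -0.012, 1.604, 0.006, 1.071, -0.056], 'joint_vel': [-0.0, 0.001, -0.001, -0.002, -0.001, 0.0, -0.0], 'effort': [-0.001, -53.239, 0.021, -25.13, 0.011, 0.008, 0.0], 'ee_pos': [0.256, 0.597, 0.247], 'orientation': [0.202, 0.979, -0.001, -0.0], 'wrist_force': [-0.16, 0.298, -0.099], 'wrist_torque': [0.012, 0.051, -0.017], 'gripper_force': 0.0, 'opening': 0.086}
scene [[619.6, 0.0, 318.8], [0.0, 619.6, 249.5], [0.0, 0.0, 1.0]] [1.408 0.653 1.339] [[-0.58, 0.81, -0.01], [0.62, 0.44, -0.65], [-0.52, -0.39, -0.76]]
top [[536.8, 0.0, 315.4], [0.0, 536.8, 239.0], [0.0, 0.0, 1.0]] [ 0.391 -0.004  1.37 ] [[0.01, -1.0, 0.0], [-1.0, -0.01, -0.1], [0.1, 0.0, -1.0]]
```

View pics/scene0.png

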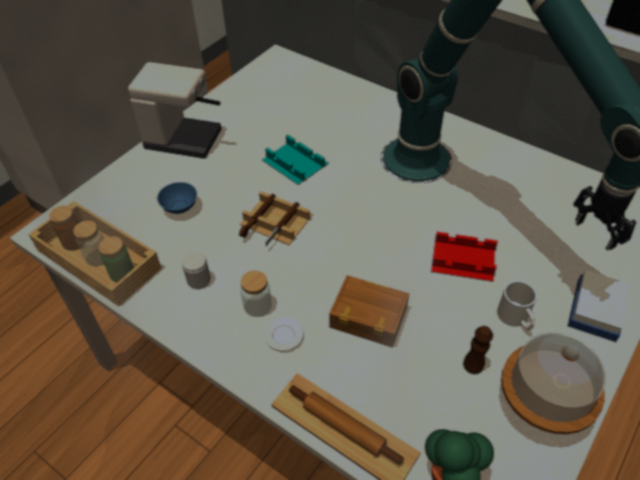

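View pics/top0.png

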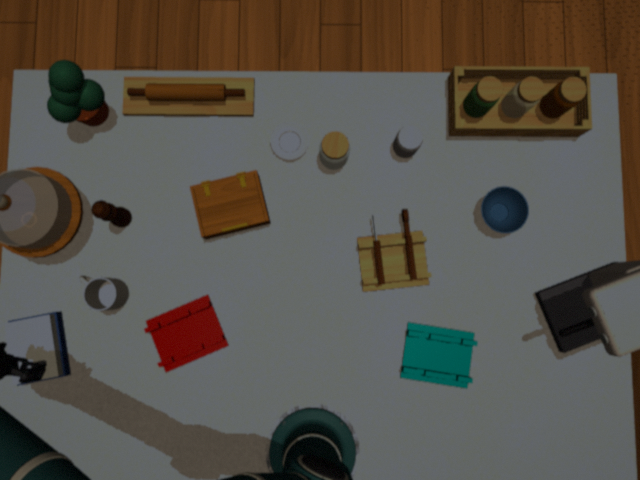

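The scene view shows the plain wood rack near (275,218) and the chest near (370,308). In the top view the rack is near (392,261), with the knife in its left slot (blade tip ~(373,215), handle ~(379,262)) and the paddle in the right slot. The chest is near (231,205), with its hinges on the far side. I'll enlarge both for pixel positions.

```bash
cat > h.py <<'E'
import numpy as np,cv2,pickle
from scipy.spatial.transform import Rotation as Ro
def ray(f,uv):
    d=f["R"].T@np.linalg.inv(f["mtx"])@np.array([*uv,1.]);return -f["R"].T@f["t"],d
def atz(f,uv,z):
    c,d=ray(f,uv);return c+d*(z-c[2])/d[2]
def tri(obs):
    A=np.zeros((3,3));b=np.zeros(3)
    for f,uv in obs:
        c,d=ray(f,uv);d=d/np.linalg.norm(d);P=np.eye(3)-np.outer(d,d);A+=P;b+=P@c
    return np.linalg.solve(A,b)
def proj(f,X):
    p=f["mtx"]@(f["R"]@np.asarray(X,float)+f["t"]);return p[:2]/p[2]
def load(n): return pickle.load(open(n+".pkl","rb"))
def snap(n,out):
    from workcell import grab_frame
    f=grab_frame(n);pickle.dump(f,open(out+".pkl","wb"));return f
def down(yaw): # tool z down, tool x at yaw
    c,s=np.cos(yaw),np.sin(yaw);return Ro.from_matrix(np.array([[c,s,0],[s,-c,0],[0,0,-1.]]))
def rel(s,p,R):  # row numbers for target TCP p,R from state s
    R0=Ro.from_quat(s["orientation"]);sh=R0.inv().apply(np.asarray(p)-s["ee_pos"])/.2
    tu=(R0.inv()*R).as_rotvec()/(np.pi/2);return np.r_[tu,sh].round(3).tolist()
E
python3 - <<'E'
from h import *
f=load("top0");c=f["color"]
a=cv2.resize(c[195:300,345:445],None,fx=4,fy=4,interpolation=3);b=cv2.resize(c[160:245,185:275],None,fx=4,fy=4,interpolation=3)
im=np.zeros((420,760,3),np.uint8);im[:420,:400]=a;im[:340,400:]=b
cv2.imwrite("pics/crop1.png",cv2.convertScaleAbs(im,alpha=1.6))
E
```

```text
(no output)
```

View pics/crop1.png

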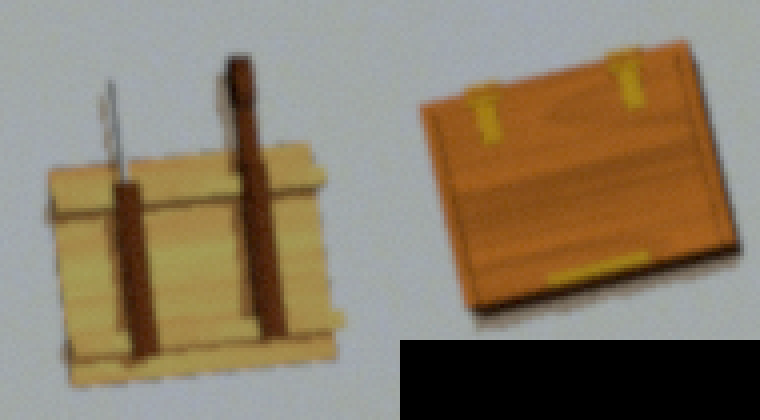

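The crop shows the knife handle from (127,182) to (146,355) with the blade tip at (110,82). The chest's top corners are at (422,103), (687,42), (738,245) and (475,310), and the front brass strip is at (550–650, 268).

Run:
```python
from h import *
from workcell import sense
f=load("top0")
g=lambda u,v:(345+u/4,195+v/4)
k=[atz(f,g(*p),z) for p,z in(((127,182),.046),((146,355),.046),((110,82),.043))]
print(np.round(k,3),np.linalg.norm(k[0]-k[1]),np.degrees(np.arctan2(*(k[0]-k[1])[1::-1])))
m=(k[0]+k[1])/2;print("mid",m)
C=[atz(f,(185+(u-400)/4,160+v/4),.065) for u,v in((422,103),(687,42),(738,245),(475,310))]
print(np.round(C,3),np.mean(C,0));d=C[0]-C[3]+C[1]-C[2];print(np.degrees(np.arctan2(d[1],d[0])),np.linalg.norm(d)/2,np.linalg.norm(C[0]-C[1]))
print([np.round(atz(f,p,0),3) for p in((392,261),(310,260),(300,300))])
s=sense();a=np.arctan2(*(k[0]-k[1])[1::-1])
for y in(a,a+np.pi): print(rel(s,[m[0]-.03,m[1],.25],down(y)))
```

```text
[[ 0.52  -0.155  0.046]
 [ 0.414 -0.167  0.046]
 [ 0.583 -0.145  0.043]] 0.1073274756390872 5.9903254855727335
mid [ 0.46687129 -0.16095029  0.046     ]
[[0.651 0.306 0.065]
 [0.69  0.143 0.065]
 [0.564 0.109 0.065]
 [0.523 0.27  0.065]] [0.60702626 0.2069323  0.065     ]
15.316769061194629 0.1319220647946525 0.16746756399489535
[array([ 0.472, -0.199,  0.   ]), array([0.473, 0.01 , 0.   ]), array([0.372, 0.035, 0.   ])]
[-0.0, 0.001, 1.675, -2.324, -3.125, -0.008]
[-0.001, -0.0, -0.325, -2.324, -3.125, -0.008]
```

>>> send_rows:
  rows:
    - [0,0,0,-0.8,-1,0,0.4]
    - [0,0,0,-0.8,-1,0,0.4]
    - [0,0,0,-0.8,-1,0,0.4]
    - [0,0,0,-0.8,-1,0,0.4]
    - [0,0,0,-0.8,-1,0,0.4]

```text
clock: 0.72
ee_pos: [0.3261, 0.3458, 0.2482]
orientation: [0.205, 0.979, -0.001, 0.0]
wrist_force: [0.1, 0.2, 0.7]
opening: 0.0514
gripper_force: 0.0
```

>>> send_rows:
  rows:
    - [0,0,-0.3,-0.8,-1,0,0.4]
    - [0,0,-0.3,-0.8,-1,0,0.4]
    - [0,0,-0.3,-0.8,-1,0,0.4]
    - [0,0,-0.3,-0.8,-1,0,0.4]
    - [0,0,-0.3,-0.8,-1,0,0.4]

```text
clock: 1.35
ee_pos: [0.3934, 0.1008, 0.2484]
orientation: [-0.031, 1.0, -0.0, 0.0]
wrist_force: [0.5, 0.4, 0.2]
opening: 0.0511
gripper_force: 0.0
```

Run:
```python
from h import *
from workcell import sense
s=sense();print(s["clock"],s["ee_pos"],s["q"].round(2) if hasattr(s["q"],"round") else s["q"],s["opening"])
print(rel(s,[.45,-.16,.25],down(np.radians(186))))
f=snap("wrist","w0");print(f["mtx"][0,0],-f["R"].T@f["t"],f["R"].round(2))
```

```text
1.35 [0.3933889  0.10078427 0.24840885] [-0.56  0.04  0.24  2.17 -0.01  0.93  1.31] 0.05105629012887308
[-0.0, 0.0, -0.028, -0.203, -1.319, -0.008]
389.29257686198565 [0.31500941 0.0974451  0.372943  ] [[-0.06  1.    0.  ]
 [ 0.95  0.06  0.31]
 [ 0.31  0.02 -0.95]]
```

>>> send_rows:
  rows:
    - [0,0,-0.03,-0.1,-0.95,0,0.4]
    - [0,0,-0.03,-0.1,-0.95,0,0.4]
    - [0,0,-0.03,-0.1,-0.95,0,0.4]
    - [0,0,-0.03,-0.1,-0.95,0,0.4]
    - [0,0,-0.03,-0.1,-0.95,0,0.4]

```text
clock: 2.02
ee_pos: [0.4253, -0.0836, 0.248]
orientation: [-0.057, 0.998, 0.0, -0.0]
wrist_force: [0.1, 1.1, 0.2]
opening: 0.0509
gripper_force: 0.0
```

Run:
```python
from h import *
f=snap("wrist","w1")
```

>>> send_rows:
  rows:
    - [0,0,0,-0.1,-0.5,0,0.4]
    - [0,0,0,-0.1,-0.5,0,0.4]
    - [0,0,0,-0.1,-0.5,0,0.4]
    - [0,0,0,-0.1,-0.5,0,0.4]

```text
clock: 2.58
ee_pos: [0.4563, -0.1797, 0.2478]
orientation: [-0.058, 0.998, 0.001, -0.0]
wrist_force: [-0.1, 0.2, -0.3]
opening: 0.0511
gripper_force: 0.0
```

Run:
```python
from h import *
f=snap("wrist","w2");e=load("w1")
im=np.hstack([cv2.resize(x["color"],(400,300),interpolation=cv2.INTER_AREA) for x in(e,f)])
K=[[.467,-.161,.046],[.520,-.155,.046],[.414,-.167,.046]]
for x in(e,f): print([proj(x,p).round(0).tolist() for p in K])
o=[]
for x in(e,f):
    u,v=proj(x,[.49,-.158,.046]).astype(int);u0=max(0,min(640-200,u-100));v0=max(0,min(480-300,v-150));print(u0,v0)
    o.append(cv2.resize(x["color"][v0:v0+300,u0:u0+200],None,fx=2,fy=2,interpolation=3))
cv2.imwrite("pics/w12.png",cv2.convertScaleAbs(np.hstack(o),alpha=1.6))
```

```text
[[225.0, 246.0], [229.0, 301.0], [220.0, 186.0]]
[[336.0, 225.0], [335.0, 281.0], [338.0, 163.0]]
126 120
236 100
```

View pics/w12.png

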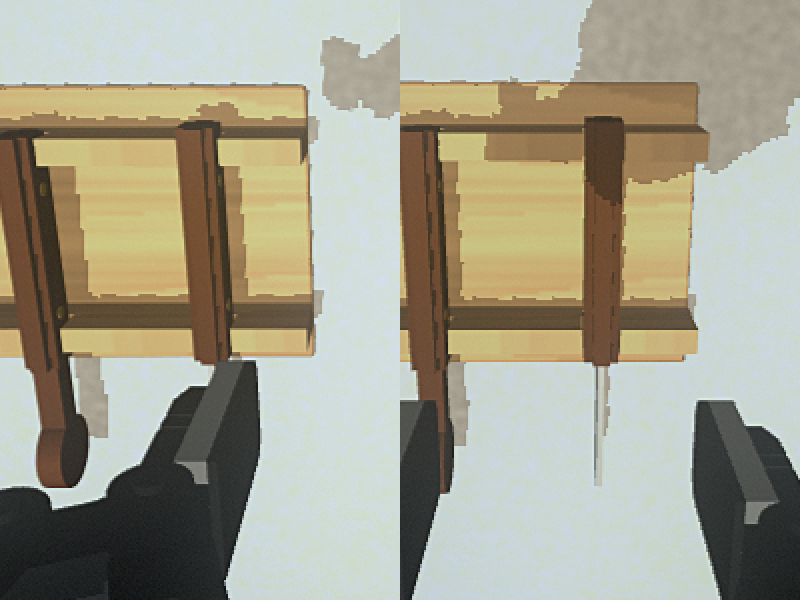

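Left (view 1): the handle's top runs from (198,125) to (205,361). Right (view 2): it runs from (604,119) to (601,361), and the blade tip is at (598,485). The fingers are well clear of it.

Run:
```python
from h import *
from workcell import sense
e,f=load("w1"),load("w2")
A=lambda u,v:(126+u/2,120+v/2);B=lambda u,v:(236+(u-400)/2,100+v/2)
b=tri([(e,A(198,125)),(f,B(604,119))]);t=tri([(e,A(205,361)),(f,B(601,361))])
print(b,t,np.linalg.norm(t-b));bl=atz(f,B(598,485),.043)
print("z-fixed",atz(f,B(604,119),.046),atz(f,B(601,361),.046),bl, atz(e,A(198,125),.046),atz(e,A(205,361),.046))
F=[atz(f,B(604,119),.046),atz(f,B(601,361),.046)];d=F[1]-F[0];a=np.arctan2(d[1],d[0]);m=(F[0]+F[1])/2;u=d/np.linalg.norm(d)
print(np.degrees(a),m)
s=sense();p=m+.02*u;print("grasp",p);R=down(a+np.pi)
for z in(.10,.033): print(rel(s,[p[0],p[1],z],R))
```

```text
[ 0.41271537 -0.16603522  0.03193076] [ 0.51738485 -0.15443632  0.05007813] 0.1068623490177277
z-fixed [ 0.41117704 -0.16696206  0.046     ] [ 0.51897828 -0.15406897  0.046     ] [ 0.58532315 -0.14669687  0.043     ] [ 0.41014387 -0.16290668  0.046     ] [ 0.51970368 -0.15520461  0.046     ]
6.820208329959879 [ 0.46507766 -0.16051552  0.046     ]
grasp [ 0.48493614 -0.15814043  0.046     ]
[0.001, -0.0, -0.002, -0.156, 0.089, 0.74]
[0.001, -0.0, -0.002, -0.156, 0.089, 1.075]
```

>>> send_rows:
  rows:
    - [0,0,0,-0.156,0.089,0.25,0.4]
    - [0,0,0,-0.156,0.089,0.5,0.4]
    - [0,0,0,-0.156,0.089,0.75,0.4]
    - [0,0,0,-0.156,0.089,0.9,0.4]
    - [0,0,0,-0.156,0.089,0.95,0.4]

```text
clock: 3.25
ee_pos: [0.4841, -0.1587, 0.0567]
orientation: [-0.057, 0.998, 0.001, -0.002]
wrist_force: [-0.3, 0.1, 0.8]
opening: 0.051
gripper_force: 0.0
```

>>> send_rows:
  rows:
    - [0,0,0,0,0,0.11,0.4]
    - [0,0,0,0,0,0.11,0.6]
    - [0,0,0,0,0,0.11,0.9]
    - [0,0,0,0,0,0.11,1]
    - [0,0,0,0,0,0.11,1]
  newtons: 50

```text
clock: 3.88
ee_pos: [0.4862, -0.1607, 0.0377]
orientation: [-0.056, 0.998, 0.0, 0.001]
wrist_force: [-0.9, 0.7, 6.9]
opening: 0.0151
gripper_force: 50.1
```

>>> send_rows:
  rows:
    - [0,0,0,0,0,0,0.6]
    - [0,0,0,0,0,0,0.6]
    - [0,0,0,0,0,-0.045,0.6]
    - [0,0,0,0,0,-0.045,1]
    - [0,0,0,0,0,-0.045,1]
  newtons: 50

```text
clock: 4.5
ee_pos: [0.4857, -0.1608, 0.0461]
orientation: [-0.056, 0.998, 0.0, 0.001]
wrist_force: [-1.7, 0.6, 8.3]
opening: 0.0143
gripper_force: 50.3
```

>>> send_rows:
  rows:
    - [0,0,0,0,0,-0.045,1]
    - [0,0,0,0,0,-0.045,1]
    - [0,0,0,0,0,-0.1,1]
    - [0,0,0,0,0,-0.25,1]
    - [0,0,0,0,0,-0.4,1]
  newtons: 50

```text
clock: 5.12
ee_pos: [0.4849, -0.161, 0.1263]
orientation: [-0.056, 0.998, -0.0, -0.0]
wrist_force: [-0.3, 0.3, -0.7]
opening: 0.0148
gripper_force: 49.1
```

>>> send_rows:
  rows:
    - [0,0,0,0,0.2,0,1]
    - [0.12,0,0,0,0.45,0,1]
    - [0.24,0,0,0,0.7,0,1]
    - [0.36,0,0,0,0.7,0,1]
    - [0.39,0,0,0,0.7,0,1]

```text
clock: 5.75
ee_pos: [0.4705, -0.0195, 0.1265]
orientation: [-0.054, 0.953, -0.296, 0.019]
wrist_force: [-0.1, -1.0, -2.4]
opening: 0.0146
gripper_force: 49.2
```

Run:
```python
from h import *
from workcell import sense
s=sense();R=Ro.from_quat(s["orientation"]);p=s["ee_pos"];print(p,R.as_matrix().round(2),s["opening"],s["q"])
print(R.inv().apply([0,0,-.2])/.2)
```

```text
[ 0.47052104 -0.0195329   0.12646691] [[-0.99 -0.09  0.07]
 [-0.11  0.82 -0.56]
 [-0.   -0.57 -0.82]] 0.014636311147171803 [-1.06147609  0.59495007  0.84746273  2.18484791  0.26337572  0.65998866
  1.18210989]
[0.00360474 0.56715485 0.82360329]
```

>>> send_rows:
  rows:
    - [0,0,0,0,0.1,0.15,1]
    - [0,0,0,0,0.2,0.28,1]
    - [0,0,0,0,0.25,0.36,1]
    - [0,0,0,0,0.26,0.38,1]
    - [0,0,0,0,0.26,0.38,1]

```text
clock: 6.38
ee_pos: [0.4697, -0.0219, 0.0337]
orientation: [-0.053, 0.954, -0.295, 0.016]
wrist_force: [0.5, 0.0, -0.6]
opening: 0.0145
gripper_force: 49.3
```

>>> send_rows:
  rows:
    - [0,0,0,0,0.008,0.012,1]
    - [0,0,0,0,0.016,0.024,1]
    - [0,0,0,0,0.016,0.024,1]

```text
clock: 6.75
ee_pos: [0.4694, -0.0217, 0.0275]
orientation: [-0.054, 0.954, -0.295, 0.016]
wrist_force: [0.8, 0.1, -0.6]
opening: 0.0146
gripper_force: 49.3
```

>>> send_rows:
  rows:
    - [0,0,0,0,0.006,0.009,1]
    - [0,0,0,0,0.011,0.016,1]
    - [0,0,0,0,0.011,0.016,1]

```text
clock: 7.12
ee_pos: [0.4695, -0.0218, 0.0237]
orientation: [-0.054, 0.954, -0.295, 0.016]
wrist_force: [-0.7, 1.3, 4.1]
opening: 0.0147
gripper_force: 49.9
```

>>> send_rows:
  rows:
    - [0,0,0,0,-0.006,-0.008,0.82]
    - [0,0,0,0,-0.012,-0.018,0.7]
    - [0,0,0,0,-0.012,-0.1,0.6]
    - [0,0,0,0,-0.012,-0.25,0.5]
    - [0,0,0,0,-0.012,-0.5,0.4]

```text
clock: 7.75
ee_pos: [0.4626, 0.0324, 0.1086]
orientation: [-0.053, 0.954, -0.296, 0.015]
wrist_force: [0.9, 0.1, 0.3]
opening: 0.0511
gripper_force: 0.0
```

Run:
```python
from h import *
from workcell import sense
f=snap("top","t1");w=snap("scene","s1")
for x in(f,w):print(proj(x,[.45,-.02,.01]),proj(x,[.57,-.0,.01]))
a=cv2.resize(f["color"][185:305,270:380],(396,432),interpolation=3)
u,v=proj(w,[.5,-.02,.01]).astype(int);print(u-55,v-60)
b=cv2.resize(w["color"][v-60:v+60,u-55:u+55],(396,432),interpolation=3)
cv2.imwrite("pics/t1.png",cv2.convertScaleAbs(np.hstack([a,b]),alpha=1.6))
s=sense();print(rel(s,[.45,-.03,.22],down(np.radians(186))))
```

```text
[321.79041424 269.114667  ] [314.22657734 222.04640387]
[330.15559065 238.79055815] [311.01976951 268.8267652 ]
264 189
[-0.379, 0.005, 0.007, 0.114, -0.574, -0.275]
```

View pics/t1.png

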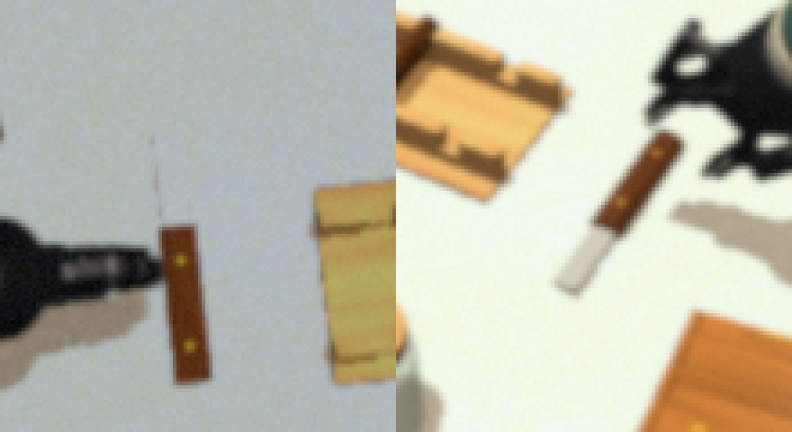

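The knife lies flat clear of the rack: in the left panel its handle runs from (180,227) to (193,382), with the blade nearly the counter's colour pointing up. I'll straighten the tool and measure from the wrist camera.

>>> send_rows:
  rows:
    - [-0.1,0,0,0.1,-0.2,-0.3,0.4]
    - [-0.2,0,0,0.1,-0.4,-0.28,0.4]
    - [-0.3,0,0,0.1,-0.57,-0.28,0.4]
    - [-0.38,0,0,0.1,-0.57,-0.28,0.4]
    - [-0.38,0,0,0.1,-0.57,-0.28,0.4]

```text
clock: 8.48
ee_pos: [0.4503, -0.0345, 0.2187]
orientation: [-0.053, 0.999, -0.001, 0.0]
wrist_force: [-0.2, -0.1, -0.7]
opening: 0.0513
gripper_force: 0.0
```

Run:
```python
from h import *
from workcell import sense
t=load("t1");g=lambda u,v:(270+u/3.6,185+v/3.6)
P=[atz(t,g(180,227),.014),atz(t,g(193,382),.014)];d=P[0]-P[1];print(P,np.linalg.norm(d),np.degrees(np.arctan2(d[1],d[0])))
f=snap("wrist","w3");c=f["color"]
hsv=cv2.cvtColor(c,cv2.COLOR_BGR2HSV);m=((hsv[...,1]>110)&((hsv[...,0]<25))).astype(np.uint8)
n,l,st,ce=cv2.connectedComponentsWithStats(m)
for i in range(1,n):
    if st[i,4]>300:
        r=cv2.minAreaRect(np.argwhere(l==i)[:,::-1].astype(np.float32));print(st[i],r,[np.round(atz(f,q,.014),4).tolist() for q in cv2.boxPoints(r)])
cv2.imwrite("pics/w3.png",c);s=sense();print(s["ee_pos"])
```

```text
[array([ 0.50312951, -0.01511155,  0.014     ]), array([ 0.3945915 , -0.02484316,  0.014     ])] 0.10897341177762053 5.123488403297282
[    0   131   220   224 10452] ((110.27348327636719, 242.72178649902344), (222.23309326171875, 219.35389709472656), 89.5060806274414) [[0.4139, -0.2995, 0.014], [0.3933, -0.1212, 0.014], [0.6037, -0.1135, 0.014], [0.6292, -0.3282, 0.014]]
[  457   313   183   156 12878] ((577.4522094726562, 359.85516357421875), (213.25721740722656, 128.277587890625), 29.327178955078125) [[0.5912, 0.1154, 0.014], [0.4697, 0.1464, 0.014], [0.5565, 0.356, 0.014], [0.7007, 0.3457, 0.014]]
[459 439  42  41 769] ((475.98614501953125, 461.4803466796875), (56.322731018066406, 20.183914184570312), 54.782405853271484) [[0.6907, 0.1352, 0.014], [0.6735, 0.1492, 0.014], [0.7322, 0.1991, 0.014], [0.7509, 0.1851, 0.014]]
[ 0.45002472 -0.0328829   0.21804119]
```

View pics/w3.png

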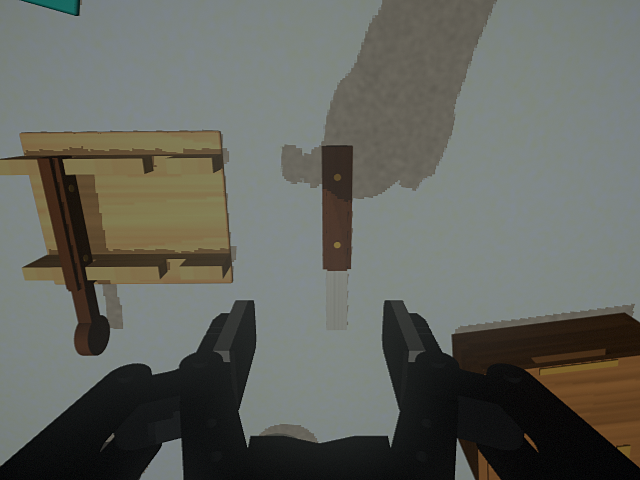

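The knife's handle spans rows 146–270 at column 337 (about 29 px wide), with the blade tip at (337,330). The chest front, slot (~(570,355)) and brass strip show at lower right.

Run:
```python
from h import *
from workcell import sense
t,f=load("t1"),load("w3");g=lambda u,v:(270+u/3.6,185+v/3.6)
fr=tri([(f,(337,270)),(t,g(180,227))]);bk=tri([(f,(337,146)),(t,g(193,382))]);print("tri",fr.round(4),bk.round(4))
F,B,T=[atz(f,(337,v),z) for v,z in((270,.014),(146,.014),(330,.008))];d=F-B;a=np.arctan2(d[1],d[0]);print(F,B,T,np.linalg.norm(d),np.degrees(a),np.linalg.norm(T-F))
m=(F+B)/2;p=m+.018*d/np.linalg.norm(d);print("mid",m,"grasp",p)
s=sense();print(rel(s,[p[0],p[1],.02],down(a+np.pi)))
```

```text
tri [ 0.5019 -0.0133  0.0218] [ 0.3945 -0.0247  0.0238]
[ 0.50449009 -0.01082127  0.014     ] [ 0.39518075 -0.02412196  0.014     ] [ 0.56965996 -0.0026349   0.008     ] 0.11011557982125998 6.937607821288248 0.06595549892196102
mid [ 0.44983542 -0.01747161  0.014     ] grasp [ 0.46770363 -0.01529742  0.014     ]
[-0.003, -0.001, -0.007, -0.099, 0.082, 0.99]
```

>>> send_rows:
  rows:
    - [0,0,-0.007,-0.1,0.08,0.25,0.4]
    - [0,0,-0.007,-0.1,0.08,0.5,0.4]
    - [0,0,-0.007,-0.1,0.08,0.75,0.4]
    - [0,0,-0.007,-0.1,0.08,0.95,0.5]
    - [0,0,-0.007,-0.1,0.08,0.98,0.5]

```text
clock: 9.15
ee_pos: [0.4657, -0.0128, 0.0192]
orientation: [-0.063, 0.998, -0.002, -0.004]
wrist_force: [-0.2, -0.9, 0.7]
opening: 0.0428
gripper_force: 0.0
```

>>> send_rows:
  rows:
    - [0,0,0,0,0,0.01,0.6]
    - [0,0,0,0,0,0.015,0.7]
    - [0,0,0,0,0,0.015,0.8]
    - [0,0,0,0,0,0.015,1]
    - [0,0,0,0,0,0.015,1]
  newtons: 100

```text
clock: 9.78
ee_pos: [0.4695, -0.014, 0.0208]
orientation: [-0.062, 0.998, -0.001, 0.001]
wrist_force: [-0.6, 0.0, 6.0]
opening: 0.0227
gripper_force: 98.0
```

>>> send_rows:
  rows:
    - [0,0,0,0,0,-0.15,1]
    - [0,0,0,0.05,0.15,-0.4,1]
    - [0,0,-0.09,0.1,0.35,-0.55,1]
    - [0,0,-0.09,0.18,0.6,-0.55,1]
    - [0,0,-0.09,0.25,0.86,-0.55,1]

```text
clock: 10.4
ee_pos: [0.3976, 0.1524, 0.1303]
orientation: [-0.132, 0.991, -0.0, 0.001]
wrist_force: [0.5, -0.3, -0.4]
opening: 0.0227
gripper_force: 98.9
```

>>> send_rows:
  rows:
    - [0,0,0,0,0,0,1]
    - [0,0,0,0,0,0,1]

```text
clock: 10.65
ee_pos: [0.3982, 0.1505, 0.1293]
orientation: [-0.132, 0.991, -0.001, 0.0]
wrist_force: [-0.0, -0.8, -0.1]
opening: 0.0228
gripper_force: 98.9
```

Run:
```python
from h import *
from workcell import sense
s=sense();R=Ro.from_quat(s["orientation"]);print(s["ee_pos"],R.as_matrix().round(3).tolist(),s["opening"],s["gripper_force"])
w,sc=snap("wrist","w4"),snap("scene","s4")
p=s["ee_pos"]+R.apply([-.1,0,.0128]);print("tip pred",p,proj(w,p),proj(sc,p))
c=w["color"];a=c[200:480,240:640];u,v=proj(sc,p+[0.03,0.0,0]).astype(int);print(u-50,v-40)
b=cv2.resize(sc["color"][v-40:v+40,u-50:u+50],(400,320),interpolation=3)
a=cv2.resize(c[180:480,160:560],(400,300));
im=np.zeros((320,800,3),np.uint8);im[:300,:400]=a;im[:,400:]=b
cv2.imwrite("pics/w4.png",cv2.convertScaleAbs(im,alpha=1.6))
```

```text
[0.39817203 0.15054202 0.12934878] [[-0.965, -0.262, 0.001], [-0.262, 0.965, -0.002], [-0.0, -0.002, -1.0]] 0.02280697757936652 98.93351197242737
tip pred [0.49469044 0.17672099 0.11659352] [315.34220352 507.40466836] [382.92290773 255.03058205]
326 222
```

View pics/w4.png

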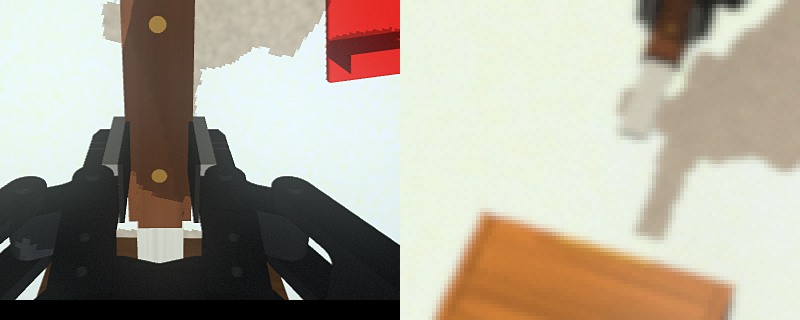

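The knife is held straight and level: the tip is at scene pixel (384,256), against (383,255) predicted. The blade line also aims at the slot's middle. Now I'll lower to slot height and approach.

>>> send_rows:
  rows:
    - [0,0,0,0,0,-0.0,1]
    - [0,0,0,0,0,0.15,1]
    - [0,0,0,-0.1,0,0.308,1]
    - [0,0,0,-0.18,0,0.308,1]
    - [0,0,0,-0.18,0,0.308,1]
  newtons: 110

```text
clock: 11.38
ee_pos: [0.4346, 0.1592, 0.0676]
orientation: [-0.131, 0.991, -0.002, 0.001]
wrist_force: [-0.2, 0.1, -1.2]
opening: 0.0223
gripper_force: 111.9
```

Run:
```python
from h import *
from workcell import sense
s=sense();R=Ro.from_quat(s["orientation"]);print(s["ee_pos"],R.as_euler("xyz",degrees=True))
t,sc=snap("top","t5"),snap("scene","s5")
p=s["ee_pos"]+R.apply([-.1,0,.0128]);print("tip pred",p,proj(t,p),proj(sc,p))
o=[]
for x in(t,sc):
    u,v=proj(x,p+[0.02,0,0]).astype(int);print(u-30,v-24);o.append(cv2.resize(x["color"][v-24:v+24,u-30:u+30],(400,320),interpolation=3))
cv2.imwrite("pics/t5.png",cv2.convertScaleAbs(np.hstack(o),alpha=1.6))
```

```text
[0.43456806 0.1591887  0.06762859] [-1.79796354e+02  3.79924299e-02 -1.64938382e+02]
tip pred [0.53115275 0.18513274 0.05489498] [238.94162522 234.79500305] [376.74044139 280.42773731]
209 202
342 261
```

View pics/t5.png

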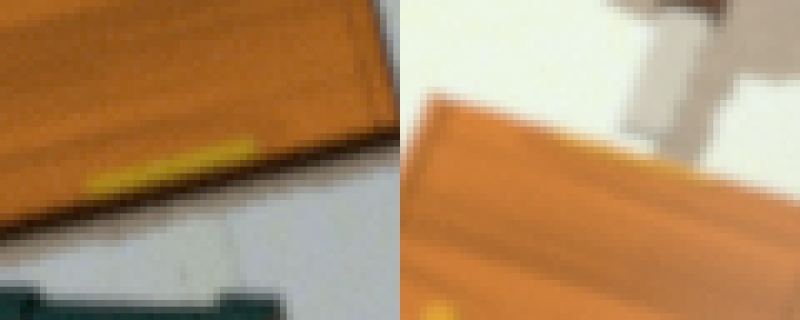

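The blade's tip is just short of the chest, about 4 mm off the strip's middle, which is well within the 64 mm slot. I'll go in gently.

>>> send_rows:
  rows:
    - [0,0,0,-0.04,0,0,1]
    - [0,0,0,-0.08,0,0,1]
    - [0,0,0,-0.11,0,0,1]
    - [0,0,0,-0.12,0,0,1]

```text
clock: 11.98
ee_pos: [0.4562, 0.1661, 0.0669]
orientation: [-0.132, 0.991, -0.001, -0.0]
wrist_force: [-0.3, 1.2, -1.3]
opening: 0.0221
gripper_force: 111.9
```

>>> send_rows:
  rows:
    - [0,0,0,-0.05,0,0,1]
    - [0,0,0,-0.1,0,0,1]
    - [0,0,0,-0.14,0,0,1]
    - [0,0,0,-0.16,0,0,1]
    - [0,0,0,-0.16,0,0,1]

```text
clock: 12.6
ee_pos: [0.4867, 0.1742, 0.0667]
orientation: [-0.132, 0.991, -0.002, -0.001]
wrist_force: [0.1, 0.3, -1.1]
opening: 0.0226
gripper_force: 111.9
```

>>> send_rows:
  rows:
    - [0,0,0,0,0,-0.02,1]
    - [0,0,0,0,0,-0.05,1]
    - [0,0,0,0,0,-0.09,1]
    - [0,0,0,0,0,-0.13,1]

```text
clock: 13.1
ee_pos: [0.4867, 0.1744, 0.0935]
orientation: [-0.132, 0.991, -0.001, -0.0]
wrist_force: [-0.4, -0.2, -3.2]
opening: 0.0216
gripper_force: 111.7
```

Run:
```python
from h import *
from workcell import sense
s=sense();print(s["ee_pos"],s["wrist_force"],s["wrist_torque"],Ro.from_quat(s["orientation"]).as_matrix().round(3).tolist())
```

```text
[0.48669505 0.17436819 0.09347008] [-0.35237484 -0.20622486 -3.21587461] [-0.04956357  0.11548695  0.00286282] [[-0.965, -0.261, -0.0], [-0.261, 0.965, -0.003], [0.001, -0.003, -1.0]]
```

The lid is rising, with about 3 N on the blade. Continue up, then forward around the hinge arc.

>>> send_rows:
  rows:
    - [0,0,0,0,0,-0.07,1]
    - [0,0,0,0,0,-0.14,1]
    - [0,0,0,0,0,-0.21,1]
    - [0,0,0,0,0,-0.27,1]
    - [0,0,0,-0.01,0,-0.29,1]

```text
clock: 13.72
ee_pos: [0.4889, 0.1753, 0.1519]
orientation: [-0.132, 0.991, -0.001, 0.0]
wrist_force: [0.0, -0.8, -3.3]
opening: 0.0226
gripper_force: 111.7
```

>>> send_rows:
  rows:
    - [0,0,0,-0.06,0,-0.03,1]
    - [0,0,0,-0.12,0,-0.06,1]
    - [0,0,0,-0.18,0,-0.08,1]
    - [0,0,0,-0.24,0,-0.1,1]
    - [0,0,0,-0.28,0,-0.11,1]

```text
clock: 14.35
ee_pos: [0.5438, 0.1899, 0.1729]
orientation: [-0.132, 0.991, -0.002, -0.0]
wrist_force: [-0.9, -0.5, -0.6]
opening: 0.0224
gripper_force: 111.9
```

>>> send_rows:
  rows:
    - [0,0,0,-0.05,0,0,1]
    - [0,0,0,-0.1,0,0,1]
    - [0,0,0,-0.15,0,0,1]
    - [0,0,0,-0.19,0,0,1]
    - [0,0,0,-0.19,0,0,1]

```text
clock: 14.98
ee_pos: [0.5801, 0.1999, 0.1726]
orientation: [-0.132, 0.991, -0.002, -0.0]
wrist_force: [0.8, -0.1, -1.8]
opening: 0.0223
gripper_force: 111.9
```

Run:
```python
from h import *
from workcell import sense
s=sense();R=Ro.from_quat(s["orientation"]);p=s["ee_pos"]+R.apply([-.1,0,.0128]);print(p,s["wrist_force"])
t,sc=snap("top","t6"),snap("scene","s6")
print(proj(t,p),proj(sc,p));o=[]
for x in(t,sc):
    u,v=proj(x,p-[.02,0,.05]).astype(int);print(u-50,v-40);o.append(cv2.resize(x["color"][v-40:v+40,u-50:u+50],(400,320),interpolation=3))
cv2.imwrite("pics/t6.png",cv2.convertScaleAbs(np.hstack(o),alpha=1.6))
```

```text
[0.67660752 0.22597502 0.15972577] [ 0.81015063 -0.09229658 -1.79951982]
[216.0340275  166.81423272] [360.7474747  301.57613926]
169 139
314 268
```

View pics/t6.png

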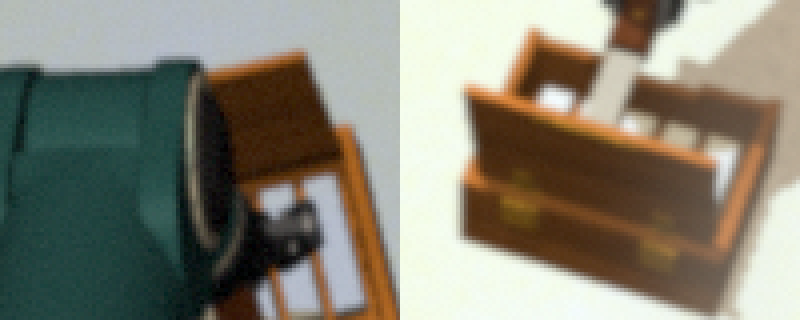

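The lid is up; its free corner is at (303,53) in the left panel and (468,87) in the right. I'll compute its angle.

Run:
```python
from h import *
t,sc=load("t6"),load("s6")
X=tri([(t,(169+303/4,139+53/4)),(sc,(314+68/4,268+87/4))]);print(X)
a=np.radians(15);ex=np.array([np.cos(a),np.sin(a),0]);ey=np.array([-ex[1],ex[0],0]);h=np.array([.607,.207,.065])+.057*ex
print("along x from hinge",(X-h)@ex,"y",(X-h)@ey,"z",(X-h)[2])
for th in(1.4,1.57,1.75,1.85):
    for y in(-.076,.076):
        q=h+y*ey+.122*(-np.cos(th)*ex+np.sin(th)*np.array([0,0,1]));print(th,y,(proj(t,q)-[169,139])*4,(proj(sc,q)-[314,268])*4+[400,0])
```

```text
[0.70396234 0.15869718 0.18401746]
along x from hinge 0.02415673608054443 y -0.07175263815997644 z 0.11901745755422
1.4 -0.076 [326.91963151 127.76046869] [484.63995945  26.27087414]
1.4 0.076 [ 63.31423991 195.0220078 ] [733.16405312  97.57590777]
1.57 -0.076 [317.69864536  92.10899825] [472.74398857  50.5142395 ]
1.57 0.076 [ 54.10961233 159.24457946] [723.38398696 123.1386539 ]
1.75 -0.076 [308.81508733  56.15318714] [459.9194284   80.65121181]
1.75 0.076 [ 46.07959113 122.949314  ] [712.31150548 154.6624444 ]
1.85 -0.076 [304.40299049  37.51272052] [452.87193489  99.00082679]
1.85 0.076 [ 42.49903004 104.03453088] [705.99092868 173.75733073]
```

The lid stands at about 1.77 rad (101°). Withdraw, then go back to the free spot.

>>> send_rows:
  rows:
    - [0,0,0,0.15,0,0,1]
    - [0,0,0,0.35,0,0,1]
    - [0,0,0,0.6,0,0,1]
    - [0,0,0,0.65,0,0,1]

```text
clock: 15.58
ee_pos: [0.4507, 0.1651, 0.1726]
orientation: [-0.132, 0.991, -0.001, -0.002]
wrist_force: [0.4, 0.3, -0.7]
opening: 0.0224
gripper_force: 111.9
```

>>> send_rows:
  rows:
    - [0,0,0,0.05,-0.2,0,1]
    - [0,0,0,0.12,-0.45,0.1,1]
    - [0,0,0,0.2,-0.7,0.3,1]
    - [0,0,0,0.24,-0.9,0.5,1]
    - [0,0,0,0.24,-0.9,0.55,1]

```text
clock: 16.2
ee_pos: [0.4539, -0.0254, 0.0618]
orientation: [-0.128, 0.992, -0.003, -0.002]
wrist_force: [0.0, 0.4, 0.1]
opening: 0.0221
gripper_force: 111.9
```

Run:
```python
from h import *
from workcell import sense
s=sense();print(s["ee_pos"],rel(s,[.455,-.02,.0215],down(np.radians(195))))
```

```text
[ 0.45388193 -0.02543052  0.06180621] [-0.003, -0.002, -0.003, -0.013, 0.026, 0.201]
```

>>> send_rows:
  rows:
    - [0,0,0,0,0,0.1,1]
    - [0,0,0,0,0,0.17,1]
    - [0,0,0,0,0,0.195,1]
    - [0,0,0,0,0,0.2,1]
    - [0,0,0,0,0,0.2,1]

```text
clock: 16.82
ee_pos: [0.455, -0.0208, 0.0239]
orientation: [-0.132, 0.991, -0.001, 0.0]
wrist_force: [0.4, -0.3, -1.3]
opening: 0.0217
gripper_force: 111.9
```

Another 2.5 mm to go, then release and rise.

>>> send_rows:
  rows:
    - [0,0,0,0,0,0.008,1]
    - [0,0,0,0,0,0.013,1]
    - [0,0,0,0,0,0.013,1]

```text
clock: 17.2
ee_pos: [0.4547, -0.0209, 0.021]
orientation: [-0.132, 0.991, -0.001, -0.0]
wrist_force: [0.3, 0.2, 0.7]
opening: 0.0223
gripper_force: 112.2
```

>>> send_rows:
  rows:
    - [0,0,0,0,0,0,0.7]
    - [0,0,0,0,0,0,0.5]
    - [0,0,0,0,0,-0.1,0.4]
    - [0,0,0,0,0,-0.4,0.4]
    - [0,0,0,0,0,-0.7,0.4]

```text
clock: 17.82
ee_pos: [0.4541, -0.0209, 0.162]
orientation: [-0.132, 0.991, -0.002, -0.001]
wrist_force: [0.6, 1.0, 0.5]
opening: 0.0511
gripper_force: 0.0
```

>>> send_rows:
  rows:
    - [0,0,0,0.3,0,-0.5,0.4]
    - [0,0,0,0.3,0,-0.5,0.4]
    - [0,0,0,0.3,0,-0.5,0.4]

```text
clock: 18.2
ee_pos: [0.3974, -0.0359, 0.2643]
orientation: [-0.132, 0.991, 0.003, 0.005]
wrist_force: [1.7, 1.2, -0.7]
opening: 0.0513
gripper_force: 0.0
```

Run:
```python
from h import *
from workcell import sense
print(sense()["clock"],sense()["opening"])
sc=snap("scene","s7");w=snap("wrist","w7")
a=sc["color"][150:390,200:500];a=cv2.resize(a,(400,320),interpolation=3);b=cv2.resize(w["color"],(400,300))
im=np.zeros((320,800,3),np.uint8);im[:,:400]=a;im[:300,400:]=b
cv2.imwrite("pics/s7.png",cv2.convertScaleAbs(im,alpha=1.5))
```

```text
18.2 0.05130740355194239
```

View pics/s7.png

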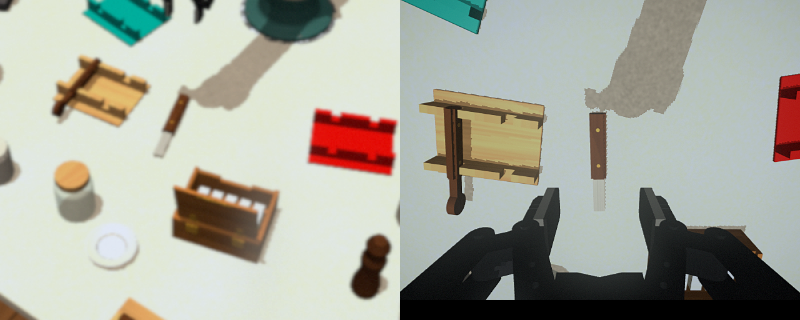

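The knife lies flat on the counter (left ~(172,125), right (598,160)) and the lid stands back past upright. The paddle, rack, jar, saucer and mill have not moved.

>>> send_rows:
  rows:
    - [0,0,0,0,0,0,0.4]
    - [0,0,0,0,0,0,0.4]

```text
clock: 18.55
ee_pos: [0.3964, -0.0362, 0.2596]
orientation: [-0.132, 0.991, -0.003, -0.002]
wrist_force: [-0.8, -0.5, 0.3]
opening: 0.0511
gripper_force: 0.0
```

```bash
python3 -c "
from workcell import *
print(sign_off())"
```

```text
the job is handed in; nothing more can be done
None
```

The tea chest is open, with its lid levered up by the knife to about 101°, and the knife lies flat on the counter; I handed the job in at 18.6 s of the 64 s allowed, and sign-off returned no verdict.

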